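# Slide the spare battery along the charger's front rail and click it into the third bay

## Robot

A 7-joint arm with a two-finger parallel gripper is mounted at the origin on a cart in front of the work surface, level with it; the furniture and walls round the work are solid. World frame = base frame: x ahead of the robot, y to its left, z up, the work surface at z = 0. Lengths are in m, angles in degrees, forces in N, time in s.
With the tool pointing down it reaches from about 0.425 to 0.875 m from the base axis. Payload 4.7 kg.
Tool frame: the origin (TCP) lies between the finger pads; the fingertips stand bot.tcp_to_tips ahead of it and the grasp point (between the pads) lies 3 mm ahead of it (bot.tcp_to_tips is the distance from the TCP to the fingertips, in m); z points along the fingers, y is the direction in which the jaws open and shut (so a half turn about z gives the same grasp; the last joint's range is limited). The gripper opens to 85 mm and grips with 20 to 120 N. Pads are 22 mm wide; open, the fingers measure 114 mm over their backs; the gripper's body (76 mm by 85 mm) begins 54 mm behind the grasp point. The pads swing forward as they close: fully open they stand 13 mm farther back than shut.
Start: joints at [0.808, 18.392, -4.016, 83.108, 1.295, 78.541, -3.26], TCP at [0.65, -0, 0.253] pointing down, gripper open.
Joint ranges: [-163.93, 163.93], [-17.29, 119.83], [-79.2, 71.16], [3.27, 140.29], [-89.18, 269.18], [5.43, 117.66], [-154.24, 154.24]. Speed limits (degrees/s): [147.25, 147.25, 180, 180, 180, 180, 180].

## Interface

Orientations are given as [roll, pitch, yaw] about the fixed x, y, z axes, in that order (R = Rz(yaw) Ry(pitch) Rx(roll)).
In Python, from workcell import telemetry, optics, hand_in, bot gives the robot as it stands. The module is installed in compiled form; this text tells all that it offers.
- The arm moves only by the shell command python3 -m handwheel 'ROWS' [FORCE]. ROWS is a JSON object of lists of equal length, an entry for each row: "grip": the opening, from 0 (shut) to 1 (fully open); "offset": the shift along the world's x, y, z in mm, a list of three; "turn": the turn about the world's z in rad. In form: {"grip": [grip, ...], "offset": [[x, y, z], ...], "turn": [turn, ...]}. A call has exactly 8 rows; each row is the pose to reach, as a shift and turn from the pose measured when the call began; what a row does not reach only later rows make up. A row lasts 1/8 s, in which the tool goes at most 62.5 mm and 10.7 degrees, less where a joint would pass 70% of its speed; a pose out of reach is approached as far as the arm can. A call with a gripper value outside its range is refused whole. The fingers move at their own pace and stop on an object; FORCE is the grip in N (left out, the last holds). Time passes only in rows, so rows that repeat a pose let the fingers close, or fill a call up. It gives the time, the measured TCP pose, the force and the opening at its end, in the units of the state.
- telemetry.observe(): the state, without advancing time (a new reading comes with each control period).
- optics.snapshot(name): name is "scene" or "side" or "wrist"; returns the picture (420x560x3 uint8, blue, green, red); there is no depth.
- optics.calibration(name): a dict with "K" (3x3 intrinsics, pixels), "world_from_camera" (4x4, takes a point from camera to world coordinates); the wrist camera has in their place "hand_eye" (4x4, takes a point from camera to tool coordinates, whose origin is the TCP and whose axes are the flange's). Camera axes: x right, y down, z forward; pixel columns grow to the right and rows downward; lengths in m; the calibration is good to about 2 mm. A picture is of the moment at which its call begins: read the wrist's pose just before it. calibration takes no time and is no camera call.
- hand_in(): hands the job in, once; it reports no verdict.
The state is a dict: "t": time; "qpos": joint angles; "qd": joint speeds; "tau": joint torques, N m; "tcp_pos": TCP position; "ee_rot": TCP orientation; "force": force on the tool from outside, world axes, zero at the start; "wrist_torque": the same for the moment, N m; "gripper_width": finger opening in m.
Only numpy, scipy, OpenCV 4.12 (cv2) and the standard library are available. Lean on these libraries where they do the work, as an engineer would, in place of code of your own. Each camera call takes 0.05 s, during which the arm holds its last target. There are 200 camera calls.

## Task

The spare battery waits at the left end of the charger's front track. With a fingertip, push it sideways along the front rail, counting the bays as you pass them from the left, until it stands in front of the third bay; then push it straight back into that third bay until it is fully home on its contacts and held by the catch. Only push it: do not lift it off the track, do not put it into any other bay, and leave the other things on the desk where they are.

Things in the scene. Friction and masses are not known exactly. Their poses are not given: they have to be found in the camera images.
- charger: Grey six-bay battery charger, 160 deep (x) x 386 wide (y) x 53 mm high, fixed; yaw varies by 9 degrees. Its x points into the bays, away from the robot; y left. Origin: 6 mm above the desk, below the mouth line (the divider noses, x = 0), on the third bay's centre line (y = 0). Bays from the left at y = 104, 52, 0, -52, -104, -156 mm; the last two hold docked batteries. Left of bay 1: a closed panel.
- first_bay (a point): middle of the first (leftmost) bay's mouth on the track floor, 8 mm above the charger's origin. Gaps are 43 mm wide, dividers 9 mm with round noses. Flanges (26 mm above the floor, from 11 mm inside the mouth) and a hood (from 28 mm inside; top 52 mm above the origin) close the bays from above: a battery can only go in level. The panel's front is flush with the noses, 52 mm high.
- rail (a point): middle of the round steel front rail on its axis, 11 mm above the charger's origin and 68 mm in front of the mouth line; 6 mm thick, along the charger's y. Between rail and mouth line lies the flat track, 65 mm from front to back, floor 8 mm above the origin, running the full width in front of panel and bays; rail and the low stops at its two ends rise 6 mm above the floor.
- battery: Spare battery: black block 60 long (x, toward the bays) x 38 wide (y) x 24 mm high, 84 to 168 g, cross groove in its top. Origin: centre of its underside. Starts on the track, square within 2 degrees, 110 to 162 mm left of the third bay's centre line, with 5 mm play between rail and noses. Slides with friction of about half its weight. Bay play 2.5 mm a side; corners rounded: enters if within 4 mm.
- contact3 (a joint): sprung contacts at the back of the third bay: 0 m free, 0.003 to 0.006 pressed by a battery fully home. Home, its origin is 23 to 26 mm behind the mouth line and its near end stands 4 to 7 mm out of the bay. The last 18 mm need 3 to 15 N: a sprung ball in the hood rides over its top, then drops into the groove and holds it. The hard back wall stops it at 26 mm.
- phone: bystander on the desk, not to be moved: black phone lying face down, 150x74x12 mm; origin at the centre of its underside
- usb_stick: bystander on the desk, not to be moved: black memory stick, 18x54x8 mm; origin at the centre of its underside
- sticky_block: bystander on the desk, not to be moved: block of sticky notes, 76x77x27 mm; origin at the centre of its underside
- eraser: bystander on the desk, not to be moved: white eraser in a sleeve, 23x56x13 mm; origin at the centre of its underside
- calculator: bystander on the desk, not to be moved: pocket calculator, 118x72x13 mm; origin at the centre of its underside
- marker_black: bystander on the desk, not to be moved: black marker pen lying, 19x135x20 mm; origin at the centre of its underside
Not all that is in view belongs to the job. Several things have the shape of the battery; the one meant has the colours described above.

How it is judged (in metres and radians):
On the way, in this order (a step that is already met when the one before it is completed fails the run):
1. the battery, lying flat on the track, passes in front of the second bay (y of battery in the frame of charger between 0.036 and 0.068 m and x of battery in the frame of charger below -0.022 m and z of battery in the frame of charger below 0.013 m).
2. the battery, lying flat on the track, stands in front of the third bay (y of battery in the frame of charger between -0.01 and 0.01 m and x of battery in the frame of charger below -0.022 m and z of battery in the frame of charger below 0.013 m), for 0.05 s.
At the end, for the whole second after the job is handed in: the battery lies in the third bay, origin 20.5 to 27.5 mm behind the mouth line and within 4 mm of the bay's centre line, flat (within 3 mm of the floor) and square to 0.10 rad, pressing the third bay's contacts in by more than 2.2 mm, at rest (x of battery in the frame of charger between 0.0205 and 0.0275 m and y of battery in the frame of charger between -0.004 and 0.004 m and z of battery in the frame of charger between 0.005 and 0.011 m and angle between the x axis of battery and the x axis of charger, either way round below 0.1 rad and value of joint contact3 above 0.0022 m and linear speed of battery below 0.01 m/s); the robot touches nothing.
It fails at once if the battery is lifted more than 8 mm off the track (z of battery in the frame of charger above 0.016 m).
It fails at once if the battery is tipped by more than 0.35 rad (angle between battery's own z axis and vertical above 0.35 rad).
It fails at once if the battery falls off the track (z of battery in the frame of charger below 0.003 m).
It fails at once if the battery goes more than 14 mm into another bay than the third (x of battery in the frame of charger above -0.016 m and (y of battery in the frame of charger above 0.02 m or y of battery in the frame of charger below -0.02 m)).
It fails at once if another thing on the desk (phone, memory stick, sticky notes, eraser, calculator, marker) is moved more than 25 mm (distance of any of phone, usb_stick, sticky_block, eraser, calculator, marker_black from where it was at the start of the episode above 0.025 m).
It also fails if it takes over 58 s, if anything falls off the work surface, if the arm or the gripper's body presses on something with over 40 N, if the wrist force passes 120 N, or if a joint passes its speed limit or range.

## Working session

There is one attempt and no reset: what is moved stays moved. The work goes in short steps, Python scripts to look and compute and a shell command to move; the robot and the scene stay as the last step left them, time stands still between calls to the robot, and variables do not carry over. Pictures are saved under pics/ and viewed, about 8 in all and at most 12, crops included, and the job is handed in when it is done.

```bash
mkdir -p pics
python3 - <<'E'
from workcell import telemetry, optics, bot
import cv2
s=telemetry.observe(); print(s['t'],s['tcp_pos'],s['ee_rot'],s['gripper_width'],bot.tcp_to_tips)
for n in('scene','side'):
    im=optics.snapshot(n); cv2.imwrite(f'pics/{n}0.png',im)
    c=optics.calibration(n); print(c['K'],c['world_from_camera'])
cv2.imwrite('pics/wrist0.png',optics.snapshot('wrist'));print(optics.calibration('wrist'))
E
```

```text
0.0 [ 6.49510208e-01 -4.53475886e-05  2.52199772e-01] [-1.79889381e+02  5.91800538e-03  9.00031286e+01] 0.08543277880695202 0.022
[[504.01837541   0.         280.16020516]
 [  0.         504.01837541 206.01208454]
 [  0.           0.           1.        ]] [[ 0.7133632  -0.57801056  0.39625338 -0.10583521]
 [-0.70064841 -0.59979958  0.38643534 -0.6907294 ]
 [ 0.01430891 -0.55330305 -0.83285712  1.37074444]
 [ 0.          0.          0.          1.        ]]
[[385.6906006    0.         282.28980053]
 [  0.         385.6906006  212.6493316 ]
 [  0.           0.           1.        ]] [[ 0.88542094 -0.26417032  0.38241836  0.02464598]
 [-0.46476059 -0.51246872  0.72206191 -0.97143502]
 [ 0.00523012 -0.81706172 -0.57652649  0.75916882]
 [ 0.          0.          0.          1.        ]]
{'K': array([[323.00082253,   0.        , 283.24739765],
       [  0.        , 323.00082253, 213.44026646],
       [  0.        ,   0.        ,   1.        ]]), 'hand_eye': array([[-5.88610270e-04, -9.48884368e-01, -3.15623367e-01,
         8.18513299e-02],
       [ 9.99998225e-01, -1.12342107e-03,  1.51252256e-03,
        -1.30774933e-04],
       [-1.78978695e-03, -3.15621916e-01,  9.48883345e-01,
        -1.20869533e-01],
       [ 0.00000000e+00,  0.00000000e+00,  0.00000000e+00,
         1.00000000e+00]])}
```

View pics/scene0.png

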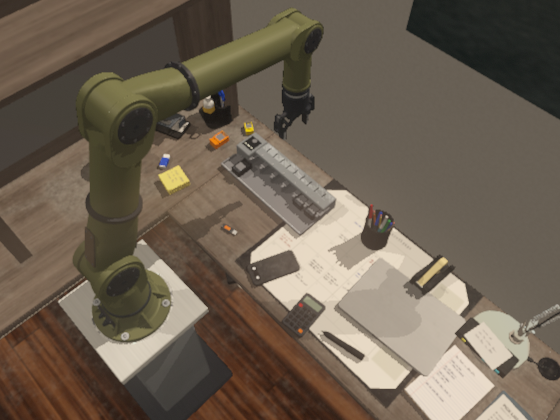

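View pics/wrist0.png

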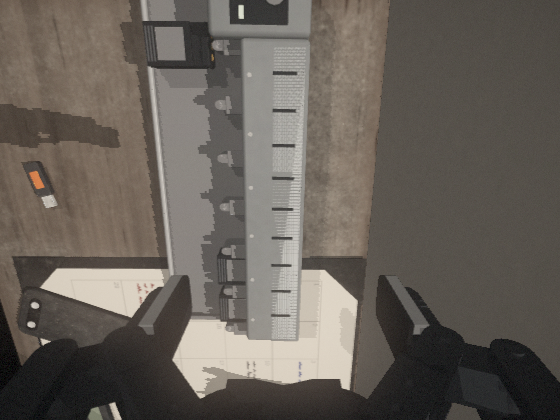

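Run:
```python
import cv2
im=cv2.imread('pics/wrist0.png')
a=cv2.resize(im[0:175,135:325],None,fx=3.4,fy=3.4,interpolation=cv2.INTER_CUBIC)
b=cv2.resize(im[170:345,135:325],None,fx=3.4,fy=3.4,interpolation=cv2.INTER_CUBIC)
cv2.imwrite('pics/w0a.png',a);cv2.imwrite('pics/w0b.png',b)
```

```text
(no output)
```

View pics/w0a.png

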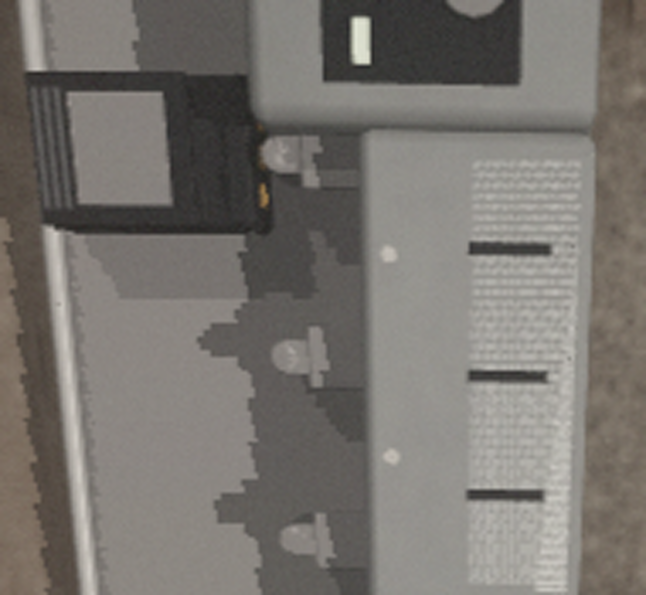

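View pics/w0b.png

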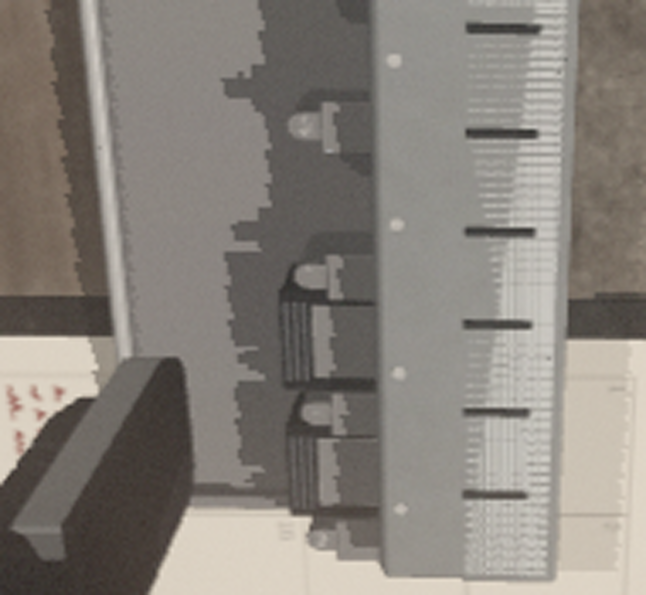

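```bash
cat > h.py <<'E'
import numpy as np, cv2
from scipy.spatial.transform import Rotation as R
from scipy.optimize import least_squares
from workcell import optics, telemetry
C=optics.calibration('wrist')
def pose(p,rpy):
    T=np.eye(4);T[:3,:3]=R.from_euler('xyz',rpy,degrees=True).as_matrix();T[:3,3]=p
    return T@C['hand_eye']
def proj(T,P,K=C['K']):
    Q=(np.atleast_2d(P)-T[:3,3])@T[:3,:3]; q=Q@K.T; return q[:,:2]/q[:,2:]
def onz(T,px,z,K=C['K']):
    d=np.linalg.inv(K)@np.array([*px,1]); d=T[:3,:3]@d; return T[:3,3]+d*(z-T[2,3])/d[2]
def W(ch,P): # charger->world
    x,y,a=ch;P=np.atleast_2d(P);c,s=np.cos(a),np.sin(a)
    return np.c_[x+c*P[:,0]-s*P[:,1],y+s*P[:,0]+c*P[:,1],P[:,2]+.006]
def L(ch,p):
    x,y,a=ch;c,s=np.cos(a),np.sin(a);d=np.array(p[:2])-[x,y]
    return np.array([c*d[0]+s*d[1],-s*d[0]+c*d[1]])
E
python3 - <<'E'
from h import *
T=pose([.64951,-.000045,.2522],[-179.889,.006,90.003])
A=lambda p:np.array(p)/3.4+[135,0]; B=lambda p:np.array(p)/3.4+[135,170]
nose=np.array([A((261,154)),A((272,356)),A((279,540)),B((288,125)),B((295,277)),B((301,412)),B((308,537))])
rail=np.array([A((32,30)),A((55,270)),A((88,570)),B((88,10)),B((105,170)),B((123,340))])
hood=np.array([A((366,150)),A((375,580)),B((375,20)),B((386,560))])
def res(v,full=False):
    ch=v[:3];zn=v[3]
    r=(proj(T,W(ch,[[0,.130-.052*k,zn] for k in range(7)]))-nose).ravel()
    l=[L(ch,onz(T,p,.017))[0]+.068 for p in rail]
    h=[L(ch,onz(T,p,.058))[0]-.028 for p in hood]
    if full: print('nose px',r.reshape(-1,2).round(1).tolist(),'rail mm',np.round(np.array(l)*1e3,1),'hood',np.round(np.array(h)*1e3,1))
    return np.r_[r,np.array(l)*700,np.array(h)*700]
s=least_squares(res,[.68,.05,0,.03],loss='soft_l1');res(s.x,True)
ch=s.x[:3];print(s.x,np.degrees(ch[2]));np.save('ch.npy',ch)
for n,p in dict(nl=(28,73),nr=(45,228),fr=(268,232),fl=(250,75),ffl=(243,75)).items(): print(n,onz(T,A(p),.038).round(4),(L(ch,onz(T,A(p),.038))*1e3).round(1))
im=cv2.imread('pics/scene0.png');c=optics.calibration('scene')
E
```

```text
nose px [[0.3, -0.0], [-0.1, 0.1], [0.4, -0.4], [0.1, 0.2], [0.1, -0.4], [0.3, 0.2], [-0.0, 0.4]] rail mm [-0.1 -0.7 -0.2 -0.8 -0.7 -0.6] hood [2.1 2.1 2.  1.9]
[ 0.58175314  0.00495066 -0.01682537  0.03565028] -0.9640224869223516
nl [0.5218 0.1551 0.038 ] [-62.5 149.1]
nr [0.5213 0.117  0.038 ] [-62.3 111. ]
fr [0.5836 0.1159 0.038 ] [-1.00e-01  1.11e+02]
fl [0.5814 0.1546 0.038 ] [ -2.9 149.6]
ffl [0.5795 0.1546 0.038 ] [ -4.8 149.6]
```

The fit of all noses and the rail agrees within about 1 px and 1 mm. The charger is at (0.5818, 0.0050) with yaw -0.96°. The battery is at charger y≈130, x≈-32, and its measured 38×62 mm outline matches. Next I go left of it with the fingers shut.

```bash
python3 -m handwheel '{"grip":[0,0,0,0,0,0,0,0],"offset":[[-20,45,-20],[-50,90,-50],[-75,135,-80],[-98,181,-110],[-98,181,-130],[-98,181,-130],[-98,181,-130],[-98,181,-130]],"turn":[-0.017,-0.017,-0.017,-0.017,-0.017,-0.017,-0.017,-0.017]}' 40
python3 - <<'E'
from workcell import optics
import cv2
a=optics.snapshot('wrist');b=optics.snapshot('side')
cv2.imwrite('pics/m1.png',cv2.hconcat([cv2.resize(a,(400,300)),cv2.resize(b,(400,300))]))
E
```

```text
t: 1.15
tcp_pos: [0.5528, 0.1803, 0.1237]
ee_rot: [180.0, -0.0, 88.9]
force: [0.1, 0.1, 0.5]
gripper_width: 0.0
```

View pics/m1.png

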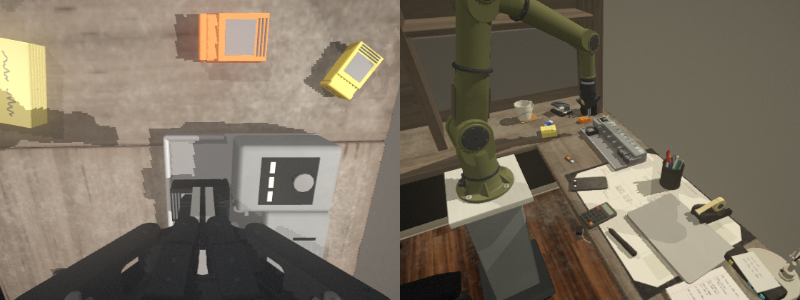

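The picture shows the shut fingers over the open left end of the track, with the battery just below them at about (200,185). I lower to a TCP height of 47 mm and then push gently.

```bash
python3 -m handwheel '{"grip":[0,0,0,0,0,0,0,0],"offset":[[-1,0,-20],[-1,0,-40],[-1,0,-60],[-1,0,-70],[-1,0,-77],[-1,0,-77],[-1,0,-77],[-1,0,-77]],"turn":[0,0,0,0,0,0,0,0]}'; python3 -m handwheel '{"grip":[0,0,0,0,0,0,0,0],"offset":[[0,-4,0],[0,-8,0],[0,-12,0],[0,-16,0],[0,-20,0],[0,-24,0],[0,-24,0],[0,-24,0]],"turn":[0,0,0,0,0,0,0,0]}'
```

```text
t: 2.25
tcp_pos: [0.5519, 0.1807, 0.0471]
ee_rot: [179.9, -0.0, 89.0]
force: [-0.7, 1.0, -0.4]
gripper_width: 0.0
t: 3.25
tcp_pos: [0.5519, 0.1566, 0.047]
ee_rot: [179.9, -0.0, 89.0]
force: [0.2, -0.6, -0.4]
gripper_width: -0.0003
```

```bash
python3 -m handwheel '{"grip":[0,0,0,0,0,0,0,0],"offset":[[0,-7,0],[0,-14,0],[0,-21,0],[-1,-28,0],[-1,-35,0],[-1,-42,0],[-1,-49,0],[-1,-50,0]],"turn":[0,0,0,0,0,0,0,0]}'
python3 - <<'E'
from h import *
s=telemetry.observe();a=optics.snapshot('wrist');cv2.imwrite('pics/m2.png',a)
print(L(np.load('ch.npy'),s['tcp_pos']))
E
```

```text
t: 4.25
tcp_pos: [0.5509, 0.1056, 0.047]
ee_rot: [179.9, -0.0, 88.9]
force: [0.4, 0.3, -0.1]
gripper_width: -0.0005
[-0.03253179  0.10012149]
```

View pics/m2.png

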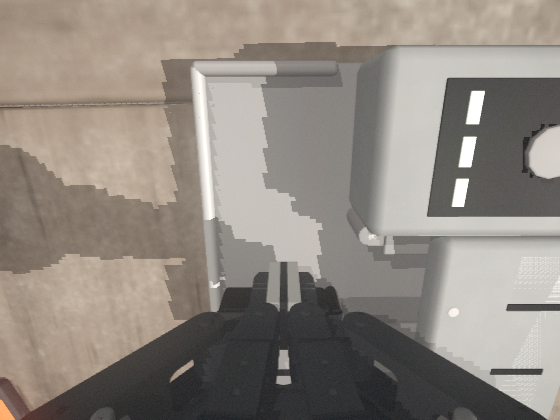

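Run:
```python
from h import *
s=telemetry.observe();T=pose(s['tcp_pos'],s['ee_rot']);ch=np.load('ch.npy')
for p in((222,289),(334,288),(248,289)):
  print((L(ch,onz(T,p,.038))*1e3).round(1))
```

```text
[-60.6 102.5]
[ -9.2 102.8]
[-48.7 102.5]
```

Run:
```python
from h import *
s=telemetry.observe();T=pose(s['tcp_pos'],s['ee_rot']);ch=np.load('ch.npy')
P=[[x,y,z] for y in(.089,.051) for x in(-.0625,-.0025) for z in(.008,.032)]
print(proj(T,W(ch,P)).round())
tiles=[]
for n in('scene','side'):
  c=optics.calibration(n);q=proj(c['world_from_camera'],W(ch,P),c['K']).astype(int);print(q.tolist())
  im=optics.snapshot(n);m=q.mean(0).astype(int)
  t=im[m[1]-35:m[1]+35,m[0]-47:m[0]+47];tiles.append(cv2.resize(t,(400,298),interpolation=cv2.INTER_CUBIC))
cv2.imwrite('pics/m3.png',cv2.hconcat(tiles))
```

```text
[[228. 287.]
 [220. 314.]
 [338. 287.]
 [347. 314.]
 [232. 345.]
 [225. 378.]
 [335. 344.]
 [342. 377.]]
[[243, 181], [242, 176], [256, 171], [256, 167], [250, 187], [250, 183], [264, 178], [264, 173]]
[[265, 193], [265, 187], [280, 189], [280, 184], [270, 198], [269, 192], [285, 194], [285, 188]]
```

View pics/m3.png

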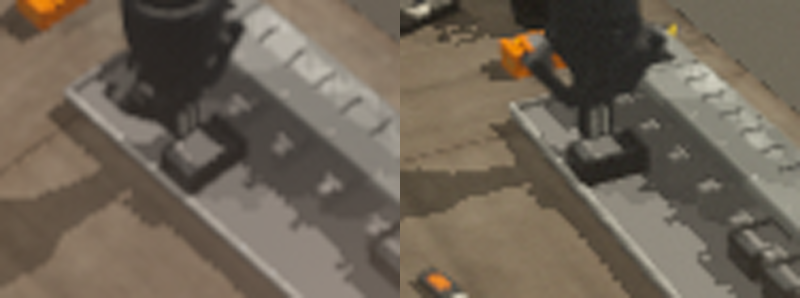

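The square black battery stands in front of the fingertip. Its bottom left edge lies at row ≈288 where 287 was predicted, so its centre is at y≈70, between bays 1 and 2. I push on past bay 2.

```bash
python3 -m handwheel '{"grip":[0,0,0,0,0,0,0,0],"offset":[[0,-8,0],[0,-17,0],[-1,-26,0],[-1,-35,0],[-1,-44,0],[-1,-53,0],[-1,-61,0],[-1,-67,0]],"turn":[0,0,0,0,0,0,0,0]}'; python3 -m handwheel '{"grip":[0,0,0,0,0,0,0,0],"offset":[[0,0,0],[0,6,0],[0,12,0],[0,12,20],[0,12,60],[0,30,105],[0,50,115],[0,60,115]],"turn":[0,0,0,0,0,0,0,0]}'
python3 - <<'E'
from h import *
s=telemetry.observe();T=pose(s['tcp_pos'],s['ee_rot']);ch=np.load('ch.npy')
a=optics.snapshot('wrist')
P=[[x,y,z] for y in(.021,-.017) for x in(-.0625,-.0025) for z in(.008,.032)]
q=proj(T,W(ch,P));m=q.mean(0).astype(int);o=np.clip(m-[100,75],0,[360,270]);print(o,q.round(1).tolist())
cv2.imwrite('pics/m4.png',cv2.resize(a[o[1]:o[1]+150,o[0]:o[0]+200],(800,600),interpolation=cv2.INTER_CUBIC))
E
```

```text
t: 5.4
tcp_pos: [0.5498, 0.0389, 0.047]
ee_rot: [179.9, -0.0, 88.9]
force: [0.2, 0.2, 0.6]
gripper_width: 0.0003
t: 6.4
tcp_pos: [0.5498, 0.1012, 0.1624]
ee_rot: [179.9, -0.1, 89.1]
force: [-0.8, 0.6, -0.9]
gripper_width: 0.0001
[183 230] [[251.9, 281.0], [249.5, 295.2], [315.5, 280.9], [318.2, 295.0], [253.1, 315.3], [250.8, 331.5], [314.3, 315.2], [316.8, 331.3]]
```

View pics/m4.png

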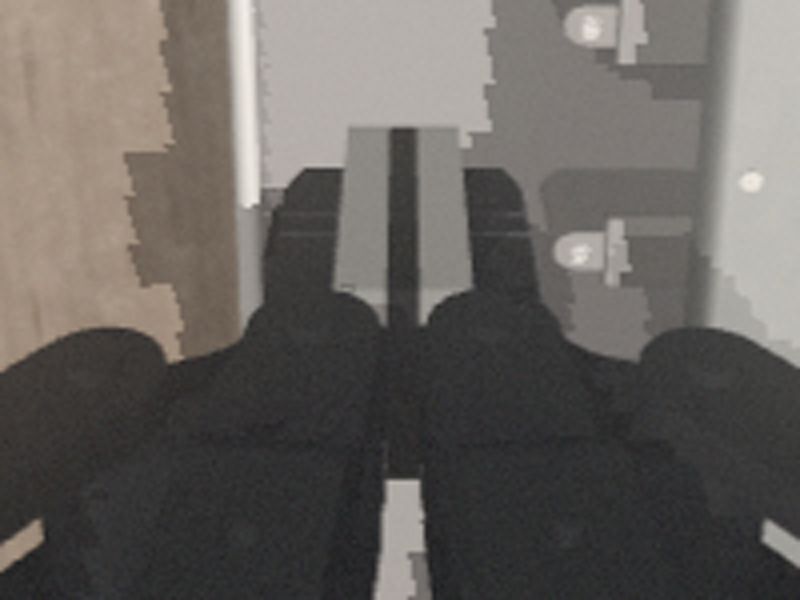

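Run:
```python
from h import *
T0=pose([.5498,.1012,.1624],[179.9,-.1,89.1]);ch=np.load('ch.npy')
s=telemetry.observe();T=pose(s['tcp_pos'],s['ee_rot']);print(s['tcp_pos'],s['ee_rot'])
N=[[0,.130-.052*k,.03565] for k in range(5)]
print(proj(T0,W(ch,N)).round(1).tolist());print(proj(T,W(ch,N)).round(1).tolist())
```

```text
[0.54896335 0.1020553  0.16111052] [-1.79983175e+02 -7.74158213e-02  8.91455178e+01]
[[327.0, 172.5], [324.2, 236.2], [321.8, 292.4], [319.6, 342.4], [317.7, 387.0]]
[[328.7, 174.0], [325.7, 237.8], [323.2, 294.1], [320.8, 344.1], [318.8, 388.8]]
```

Noses match to under 1 px, so the pose is good, but the black face reads about 9 mm further left than expected. I'll take an unobstructed view from the other side.

```bash
python3 -m handwheel '{"grip":[0,0,0,0,0,0,0,0],"offset":[[0,-30,15],[0,-70,30],[0,-110,30],[0,-150,30],[0,-180,30],[0,-190,30],[0,-190,30],[0,-190,30]],"turn":[0,0,0,0,0,0,0,0]}'
python3 - <<'E'
from h import *
s=telemetry.observe();T=pose(s['tcp_pos'],s['ee_rot']);ch=np.load('ch.npy')
a=optics.snapshot('wrist');cv2.imwrite('pics/m5full.png',a)
P=[[x,y,z] for y in(.023,-.015) for x in(-.0625,-.0025) for z in(.008,.032)]
q=proj(T,W(ch,P));m=q.mean(0).astype(int);o=np.clip(m-[80,60],0,[400,300]);print(s['tcp_pos'],o,q.round(1).tolist())
print(proj(T,W(ch,[[0,.130-.052*k,.03565] for k in range(5)])).round(1).tolist())
cv2.imwrite('pics/m5.png',cv2.resize(a[o[1]:o[1]+120,o[0]:o[0]+160],(800,600),interpolation=cv2.INTER_CUBIC))
E
```

```text
t: 7.45
tcp_pos: [0.5489, -0.086, 0.1906]
ee_rot: [-179.9, -0.1, 89.3]
force: [0.6, 0.0, 0.2]
gripper_width: -0.0002
[ 0.54893776 -0.08600814  0.19057792] [202  28] [[246.6, 65.5], [243.2, 61.8], [317.7, 65.8], [320.9, 62.1], [247.9, 112.7], [244.9, 113.3], [316.1, 113.0], [319.0, 113.6]]
[[331.9, -116.9], [328.1, -23.7], [324.9, 57.1], [322.0, 127.9], [319.5, 190.3]]
```

View pics/m5.png

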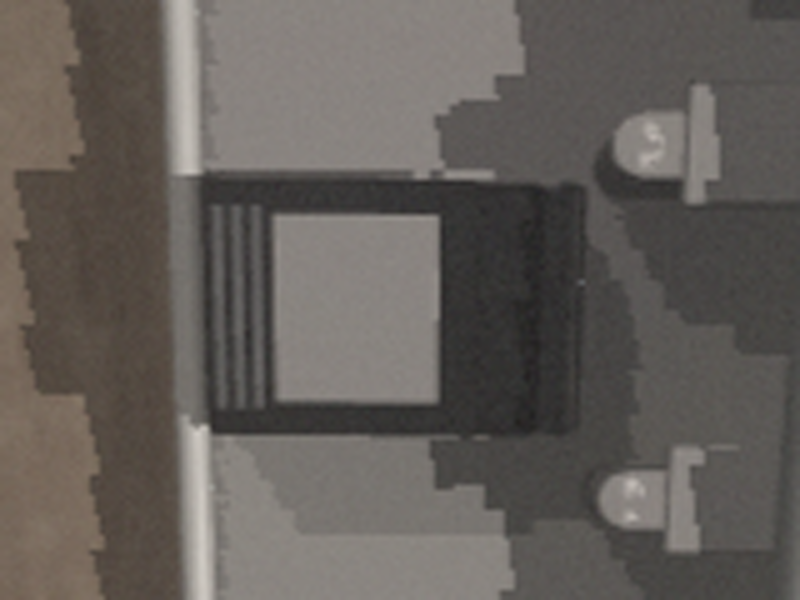

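Run:
```python
from h import *
s=telemetry.observe();T=pose(s['tcp_pos'],s['ee_rot']);ch=np.load('ch.npy')
for p,z in(((204,180),.038),((575,186),.038),((210,432),.038),((578,432),.038),((612,145),.04165),((597,500),.04165)):
  print((L(ch,onz(T,np.array(p)/5+[202,28],z))*1e3).round(1))
```

```text
[-62.8  21.4]
[-5.3 20.8]
[-63.1 -15.9]
[ -3.5 -15.7]
[-0.2 26.1]
[ -0.4 -26.2]
```

Clear view: the battery is square at y≈2.7 mm, x≈-33, in front of bay 3, with the noses reading ±26. The earlier reading was an occlusion artefact. I nudge it 2.5 mm further to centre it.

```bash
python3 -m handwheel '{"grip":[0,0,0,0,0,0,0,0],"offset":[[1,50,0],[1,100,-20],[1,140,-50],[1,150,-80],[1,150,-110],[1,150,-130],[1,150,-143.5],[1,150,-143.5]],"turn":[0,0,0,0,0,0,0,0]}'
```

```text
t: 8.5
tcp_pos: [0.5493, 0.0645, 0.0465]
ee_rot: [-179.8, -0.1, 89.4]
force: [-0.2, 1.0, 0.5]
gripper_width: -0.0002
```

```bash
python3 -m handwheel '{"grip":[0,0,0,0,0,0,0,0],"offset":[[0,-6,0],[0,-12,0],[0,-17,0],[0,-21,0],[0,-24,0],[0,-26,0],[0,-28,0],[0,-28,0]],"turn":[-0.01,-0.01,-0.01,-0.01,-0.01,-0.01,-0.01,-0.01]}';python3 -m handwheel '{"grip":[0,0,0,0,0,0,0,0],"offset":[[0,6,0],[0,12,0],[0,12,20],[0,12,50],[-25,0,70],[-55,-20,70],[-64,-30,70],[-64,-30,70]],"turn":[0,0,0,0,0,0,0,0]}'
```

```text
t: 9.5
tcp_pos: [0.5493, 0.0366, 0.0465]
ee_rot: [-179.8, -0.1, 88.8]
force: [-0.2, 0.2, -0.1]
gripper_width: -0.0
t: 10.5
tcp_pos: [0.4853, 0.0062, 0.1166]
ee_rot: [-179.9, -0.1, 88.7]
force: [0.5, -0.0, -0.7]
gripper_width: 0.0
```

```bash
python3 -m handwheel '{"grip":[0,0,0,0,0,0,0,0],"offset":[[0,0,-20],[0,0,-40],[0,0,-60],[0,0,-69],[0,0,-69],[4,0,-69],[8,0,-69],[12,0,-69]],"turn":[0.004,0.004,0.004,0.004,0.004,0.004,0.004,0.004]}';python3 -m handwheel '{"grip":[0,0,0,0,0,0,0,0],"offset":[[5,0,0],[10,0,0],[15,0,0],[20,0,0],[25,0,0],[29,0,0],[31,0,0],[31,0,0]],"turn":[0,0,0,0,0,0,0,0]}'
python3 - <<'E'
from h import *
s=telemetry.observe();ch=np.load('ch.npy');print(L(ch,s['tcp_pos'])*1e3)
P=[[x,y,z] for y in(.019,-.019) for x in(-.036,.022) for z in(.008,.032)]
tiles=[]
for n in('scene','side'):
  c=optics.calibration(n);q=proj(c['world_from_camera'],W(ch,P),c['K']).astype(int)
  im=optics.snapshot(n);m=q.mean(0).astype(int)
  t=im[m[1]-30:m[1]+30,m[0]-40:m[0]+40];tiles.append(cv2.resize(t,(400,300),interpolation=cv2.INTER_CUBIC))
cv2.imwrite('pics/m6.png',cv2.hconcat(tiles))
E
```

```text
t: 11.5
tcp_pos: [0.4982, 0.0063, 0.0481]
ee_rot: [-180.0, -0.1, 88.9]
force: [0.2, -0.1, -0.2]
gripper_width: -0.0
t: 12.5
tcp_pos: [0.5294, 0.0063, 0.0481]
ee_rot: [-180.0, -0.1, 88.9]
force: [-0.3, -0.2, -0.1]
gripper_width: -0.0001
[-52.34332187   0.46388316]
```

View pics/m6.png

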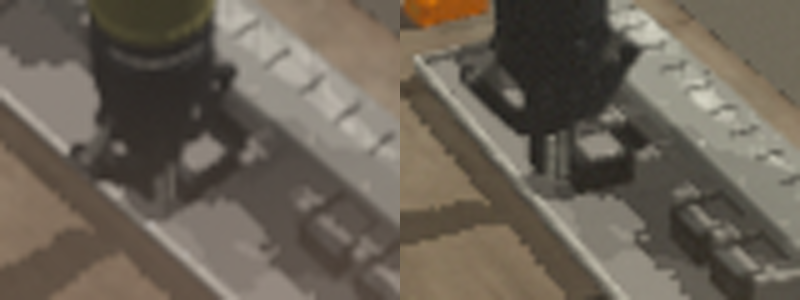

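Both views show the battery entering between the third bay's dividers, with one empty bay before the docked pair. I keep pushing and watch the force.

```bash
python3 -m handwheel '{"grip":[0,0,0,0,0,0,0,0],"offset":[[4,0,0],[8,0,0],[12,0,0],[15,-0.5,0],[18,-0.5,0],[21,-0.5,0],[23,-0.5,0],[23,-0.5,0]],"turn":[0,0,0,0,0,0,0,0]}';python3 -m handwheel '{"grip":[0,0,0,0,0,0,0,0],"offset":[[1,0,0],[2,0,0],[3,0,0],[4,0,0],[5,0,0],[6,0,0],[6,0,0],[6,0,0]],"turn":[0,0,0,0,0,0,0,0]}'
```

```text
t: 13.6
tcp_pos: [0.5508, 0.0057, 0.0478]
ee_rot: [-179.8, -0.1, 88.9]
force: [-5.0, -0.4, 2.5]
gripper_width: -0.0
t: 14.6
tcp_pos: [0.5566, 0.0058, 0.0477]
ee_rot: [-179.7, -0.1, 88.9]
force: [-4.5, 0.7, 2.0]
gripper_width: 0.0
```

```bash
python3 -m handwheel '{"grip":[0,0,0,0,0,0,0,0],"offset":[[0.5,0,0],[1,0,0],[1.5,0,0],[2,0,0],[2.5,0,0],[3,0,0],[3,0,0],[3,0,0]],"turn":[0,0,0,0,0,0,0,0]}';python3 -m handwheel '{"grip":[0,0,0,0,0,0,0,0],"offset":[[0.5,0,0],[1,0,0],[1.5,0,0],[2,0,0],[2,0,0],[2,0,0],[2,0,0],[2,0,0]],"turn":[0,0,0,0,0,0,0,0]}'
```

```text
t: 15.6
tcp_pos: [0.5601, 0.0058, 0.0479]
ee_rot: [-179.8, -0.1, 88.9]
force: [0.1, 0.4, 0.6]
gripper_width: -0.0
t: 16.6
tcp_pos: [0.562, 0.0058, 0.0478]
ee_rot: [-179.8, -0.1, 89.0]
force: [-2.6, 0.7, 0.5]
gripper_width: 0.0003
```

The force fell from 5 N to 0 N as the catch dropped in, and then rose again on the contacts. One small further nudge, then I back off and look.

```bash
python3 -m handwheel '{"grip":[0,0,0,0,0,0,0,0],"offset":[[0.5,0,0],[1,0,0],[1,0,0],[1,0,0],[1,0,0],[1,0,0],[1,0,0],[1,0,0]],"turn":[0,0,0,0,0,0,0,0]}';python3 -m handwheel '{"grip":[0,0,0,0,0,0,0,0],"offset":[[-5,0,0],[-12,0,0],[-12,0,30],[-12,0,80],[-12,-40,130],[-12,-80,142],[-12,-92,142],[-12,-92,142]],"turn":[0,0,0,0,0,0,0,0]}'
python3 - <<'E'
from h import *
s=telemetry.observe();T=pose(s['tcp_pos'],s['ee_rot']);ch=np.load('ch.npy')
a=optics.snapshot('wrist')
o=np.array([202,18]);print(s['tcp_pos'],s['ee_rot'])
print(((proj(T,W(ch,[[-.0055,y,.032] for y in(.019,-.019)]+[[0,y,.03565] for y in(.026,-.026)]))-o)*5).round())
cv2.imwrite('pics/m7.png',cv2.resize(a[o[1]:o[1]+120,o[0]:o[0]+160],(800,600),interpolation=cv2.INTER_CUBIC))
E
```

```text
t: 17.6
tcp_pos: [0.5628, 0.0058, 0.0477]
ee_rot: [-179.8, -0.1, 89.0]
force: [-4.7, -0.5, 2.6]
gripper_width: -0.0003
t: 18.6
tcp_pos: [0.5504, -0.0867, 0.1892]
ee_rot: [-179.7, -0.1, 88.8]
force: [0.3, 0.9, 0.1]
gripper_width: 0.0
[ 0.55040444 -0.08668226  0.18916715] [-1.79748520e+02 -1.30681588e-01  8.88476973e+01]
[[563. 242.]
 [557. 498.]
 [603. 188.]
 [592. 544.]]
```

View pics/m7.png

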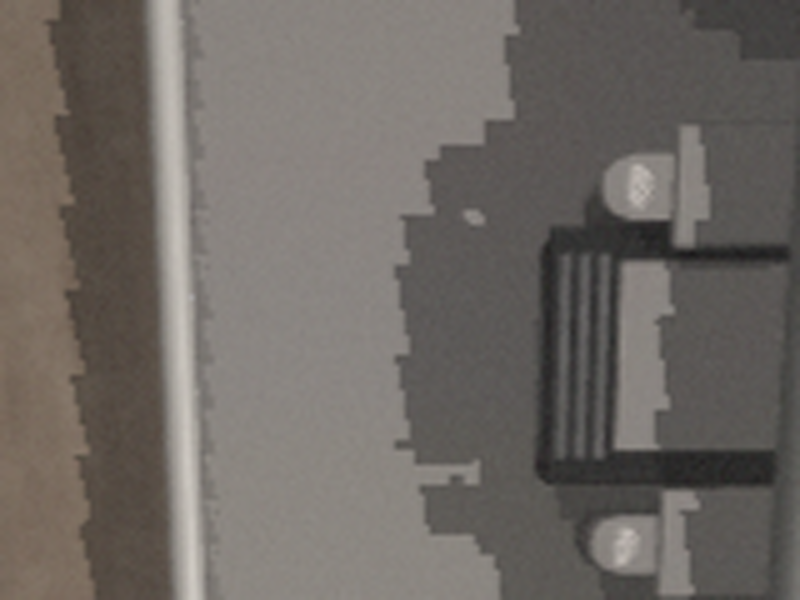

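Run:
```python
from h import *
T=pose([.550404,-.086682,.189167],[-179.7485,-.13068,88.8477]);ch=np.load('ch.npy')
for p,z in(((545,232),.038),((540,480),.038),((545,240),.014),((555,230),.038),((541,470),.026),((770,484),.038),((770,246),.038),((602,188),.04165),((587,544),.04165)):
  print(p,(L(ch,onz(T,np.array(p)/5+[202,18],z))*1e3).round(1))
```

```text
(545, 232) [-8.4 20.4]
(540, 480) [ -8.3 -16.1]
(545, 240) [-6.5 21.9]
(555, 230) [-6.8 20.6]
(541, 470) [ -7.3 -14.8]
(770, 484) [ 28.7 -16.9]
(770, 246) [26.4 18.3]
(602, 188) [-0.2 26. ]
(587, 544) [ -0.8 -25.9]
```

By my measurement the near end is about 8 mm out of the bay (x≈21.7, y≈+2), which may be short of fully home. I go back and press firmly to the hard stop.

```bash
python3 -m handwheel '{"grip":[0,0,0,0,0,0,0,0],"offset":[[-4,40,0],[-4,80,-20],[-4,94,-50],[-4,94,-80],[-4,94,-110],[-4,94,-130],[-4,94,-141],[-4,94,-141]],"turn":[0,0,0,0,0,0,0,0]}';python3 -m handwheel '{"grip":[0,0,0,0,0,0,0,0],"offset":[[3,0,0],[6,0,0],[9,0,0],[11,0,0],[13,0,0],[15,0,0],[16,0,0],[16,0,0]],"turn":[0,0,0,0,0,0,0,0]}'
```

```text
t: 19.65
tcp_pos: [0.5455, 0.01, 0.0468]
ee_rot: [-179.6, -0.2, 89.1]
force: [-0.6, -0.3, 0.1]
gripper_width: -0.0002
t: 20.65
tcp_pos: [0.5611, 0.01, 0.0467]
ee_rot: [-179.5, -0.2, 89.1]
force: [-2.0, 0.5, 2.0]
gripper_width: -0.0005
```

```bash
python3 -m handwheel '{"grip":[0,0,0,0,0,0,0,0],"offset":[[0.5,0,0],[1,0,0],[1.5,0,0],[2,0,0],[2,0,0],[2,0,0],[2,0,0],[2,0,0]],"turn":[0,0,0,0,0,0,0,0]}'
```

```text
t: 21.65
tcp_pos: [0.5627, 0.01, 0.0466]
ee_rot: [-179.5, -0.2, 89.1]
force: [-5.7, -0.7, 3.1]
gripper_width: -0.0001
```

```bash
for i in 1; do python3 -m handwheel '{"grip":[0,0,0,0,0,0,0,0],"offset":[[0.5,0,0],[1,0,0],[1.5,0,0],[2,0,0],[2,0,0],[2,0,0],[2,0,0],[2,0,0]],"turn":[0,0,0,0,0,0,0,0]}'; done
```

```text
t: 22.65
tcp_pos: [0.5633, 0.01, 0.0466]
ee_rot: [-179.3, -0.2, 89.1]
force: [-9.1, 0.1, 6.8]
gripper_width: -0.0002
```

```bash
python3 -m handwheel '{"grip":[0,0,0,0,0,0,0,0],"offset":[[1,0,0],[2,0,0],[3,0,0],[4,0,0],[4,0,0],[4,0,0],[4,0,0],[4,0,0]],"turn":[0,0,0,0,0,0,0,0]}'
```

```text
t: 23.65
tcp_pos: [0.5636, 0.0101, 0.0465]
ee_rot: [-178.8, -0.2, 89.1]
force: [-14.8, -0.7, 11.6]
gripper_width: -0.0002
```

```bash
python3 -m handwheel '{"grip":[0,0,0,0,0,0,0,0],"offset":[[-8,0,0],[-16,0,0],[-16,0,30],[-16,0,80],[-16,-40,130],[-16,-80,142],[-16,-96,142],[-16,-96,142]],"turn":[0,0,0,0,0,0,0,0]}'
python3 - <<'E'
from h import *
ch=np.load('ch.npy')
T=pose([.64951,-.000045,.2522],[-179.889,.006,90.003])
print('docked near ends',[(L(ch,onz(T,np.array(p)/3.4+[135,170],.038))*1e3).round(1).tolist() for p in((281,292),(286,383),(288,425),(292,512))])
s=telemetry.observe();T=pose(s['tcp_pos'],s['ee_rot'])
a=optics.snapshot('wrist');o=np.array([202,18])
print(list(s['tcp_pos']),list(s['ee_rot']),s['force'])
cv2.imwrite('pics/m8.png',cv2.resize(a[o[1]:o[1]+120,o[0]:o[0]+160],(800,600),interpolation=cv2.INTER_CUBIC))
E
```

```text
t: 24.65
tcp_pos: [0.5472, -0.0865, 0.1875]
ee_rot: [-178.8, -0.2, 88.9]
force: [-0.0, -0.2, -0.9]
gripper_width: 0.0002
docked near ends [[-5.9, -85.8], [-5.8, -120.5], [-5.9, -137.3], [-6.1, -173.5]]
[np.float64(0.5471594566837387), np.float64(-0.08654625860579516), np.float64(0.18748892421782418)] [np.float64(-178.7705423240395), np.float64(-0.17327740748665638), np.float64(88.94522697362416)] [-0.01656803 -0.19376471 -0.88047253]
```

View pics/m8.png

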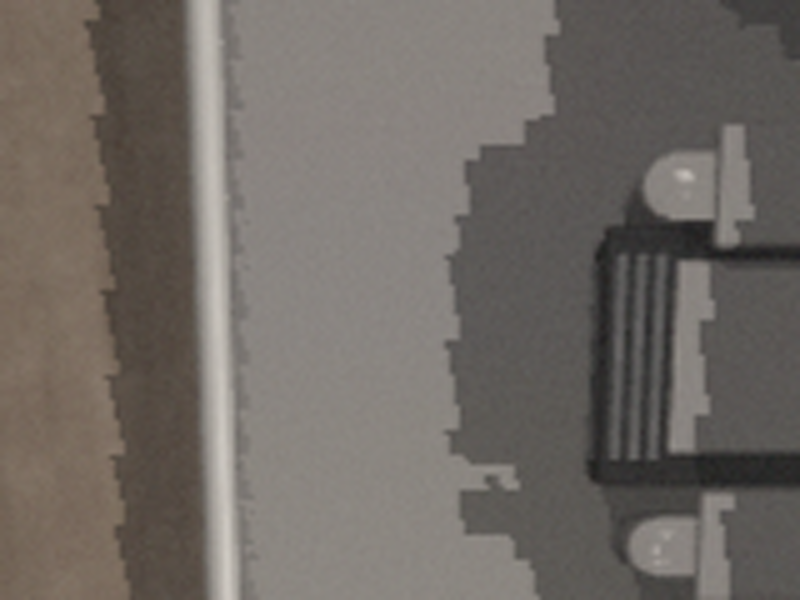

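Run:
```python
from h import *
T=pose([.5471595,-.0865463,.1874889],[-178.77054,-.17328,88.94523]);ch=np.load('ch.npy')
for p,z in(((598,262),.014),((591,468),.014),((608,232),.038),((604,478),.038),((642,188),.04165),((627,545),.04165)):
  print(p,(L(ch,onz(T,np.array(p)/5+[202,18],z))*1e3).round(1))
q=lambda x:((proj(T,W(ch,[[x,0,.008],[x,0,.032]]))-[202,18])*5).round().tolist()
print(q(-.0065),q(-.008))
im=cv2.cvtColor(cv2.imread('pics/m8.png'),6);print(im[300:420,560:640:3].mean(0).astype(int))
```

```text
(598, 262) [-4.1 18.5]
(591, 468) [ -4.2 -14.4]
(608, 232) [-4.9 20.3]
(604, 478) [ -4.2 -15.6]
(642, 188) [-0.4 25.9]
(627, 545) [ -0.5 -25.7]
[[580.0, 380.0], [593.0, 374.0]] [[571.0, 380.0], [583.0, 374.0]]
[88 88 88 88 88 88 88 88 86 82 71 58 52 44 41 44 53 63 81 93 90 75 58 58
 72 87 92]
```

```bash
python3 -c "
from workcell import hand_in,telemetry
s=telemetry.observe();print(s['t'],s['tcp_pos'],s['force']);hand_in()"
```

```text
24.7 [ 0.54712005 -0.0847901   0.18719936] [ 0.29070785  0.55777159 -1.07763219]
the job is handed in; nothing more can be done
```

The battery is in the third bay, and I handed the job in at t = 24.7 s. I pushed it with the shut fingertips, never gripping or lifting it. It went along the rail past bay 2, I nudged it to centre in front of bay 3, and then I pushed it straight in. The push force fell from about 5 N to 0, which I took as the catch dropping in. I then pressed on until the battery stopped moving at about 15 N, which I took as the back wall.

- **Last picture:** the near end is about 4.5 mm out of the bay, so the battery's origin is about 25.5 mm behind the mouth line. It is about 2 mm left of the bay's centre line and close to square. The arm was clear of everything, with the force reading near zero.
- **Contacts:** I inferred the contact press from that depth; it was not measured directly.
- **Disagreements along the way:**
  - One partly hidden view put the battery about 9 mm too far left. A clear view corrected it.
  - After the first push I read the near end as about 8 mm out, using its top edge. Using the bottom edge, the same picture gave about 6.5 mm. I pressed again because of the 8 mm reading.
- **Not checked:** I did not re-measure the other things on the desk at the end. The tool was never brought down near any of them.

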